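# Music off: volume knob to its stop, cordless speaker back in its dock

## Task

Shut the music system down for the night: first turn the big volume knob on the hub anticlockwise all the way to its off stop. Then stand the blue cordless speaker upright in the white collar of its charging dock, keeping hold of it until it is right down in the collar. Do not tip the speaker over, and leave the remote, the coasters and the mug where they are.

Things in the scene. Friction and masses are not known exactly. Their poses are not given: they have to be found in the camera images.
- hub: Music hub: fixed wooden box with a black top, 200 mm (its x) by 160 mm (its y), 60 mm high. Origin at the centre of its underside. The knob stands upright on top at x = -30 mm, y = 0. A red off mark lies between the knob and the -x edge; white dots mark the scale, clockwise from there.
- volume_grip (a point): Grip point of the volume knob, on its axis, 97 mm above the table; turns with the knob. The knob: a 60 mm metal disc (top at 74 mm) with an upright black bar grip 57 mm long (along the point's x), 14 mm thick (y), its top 104 mm above the table. A white pointer line on top marks the bar's -x end; at off it points at the red mark.
- volume (a joint): Angle of the volume knob in rad: 0 at the off stop (fully anticlockwise), growing clockwise as seen from above, to 4.7 at the loud stop. The bar's yaw is the hub's yaw minus this value. It starts between 1.2 and 2.7. Friction torque about 0.06 N m, no spring: it stays where it is left.
- dock: Charging dock, fixed: black foot 110 mm in diameter, 8 mm thick, carrying a round white collar, open at the top, rim 34 mm above the table. Bore 62 mm in diameter, flaring at the mouth; its floor lies 10 mm above the table. Origin at the centre of its underside.
- speaker: Cordless speaker, loose: blue cylinder with white bands, 56 mm in diameter, 114 mm tall, foot chamfered to 50 mm, on top a black flat-sided carrying grip 46 mm long (its x), 18 mm thick (its y), from 114 to 154 mm above the foot; about 0.45 kg. Starts upright on the table, any yaw. Origin at the centre of its underside, z up. Seated, its origin is 10 mm above the dock's.
- remote: Bystander: black remote control lying flat, 150 x 44 x 18 mm, origin at the centre of its underside.
- coasters: Bystander: stack of three 100 mm square coasters, the top one yellow, 21 mm high, origin at the centre of its underside.
- mug: Bystander: white mug standing upright, 80 mm in diameter, 95 mm tall, handle to its +y, origin at the centre of its underside.
There are look-alikes about, which are no part of the job. Several things have the shape of the dock; the one meant has the colours described above. Of the things that look like the speaker, take the one that is farthest to the robot's right at the start.

How it is judged:
By the outcome, as a careful person would: the job done as asked, in the order asked, and still so for the second after the job is handed in, with the robot touching nothing.
It also fails if it takes over 72 s, if anything falls off the work surface, if the arm or the gripper's body presses on something with over 40 N, if the wrist force passes 120 N, or if a joint passes its speed limit or range.

## Robot

A 7-joint arm with a two-finger parallel gripper is mounted at the origin on the work surface. World frame = base frame: x ahead of the robot, y to its left, z up, the work surface at z = 0. Lengths are in m, angles in rad, forces in N, time in s.
With the tool pointing down it reaches from about 0.35 to 0.9 m from the base axis. Payload 8.1 kg.
Tool frame: the origin (TCP) lies at the very end of the fingers, on their centre line; the grasp point (between the pads) lies 19 mm behind it; z points along the fingers, y is the line along which they close (so a half turn about z gives the same grasp; the last joint's range is limited). The gripper opens to 92 mm and grips with 3 to 60 N. Pads are 19 mm wide; open, the fingers measure 130 mm over their backs; the gripper's body (75 mm by 190 mm) begins 47 mm behind the grasp point.
Start: joints at [-1.432, 0.434, 0.025, 1.573, -0.012, 1.134, -0.075], TCP at [0.15, 0.607, 0.227] pointing down, gripper open.
Joint ranges: [-2.62, 2.62], [-0.44, 2.09], [-1.27, 1.32], [0.08, 2.57], [-1.32, 4.46], [0.12, 2], [-2.74, 2.74]. Speed limits (rad/s): [2.22, 2.22, 3.01, 3.01, 3.14, 3.14, 3.14].

## Interface

Orientations are given as a rotation vector (axis times angle).
In Python, from cell import observe, get_image, sign_off, find_in, trace, place_of gives the robot as it stands. The module is installed in compiled form; this text tells all that it offers.
- The arm moves only by the shell command python3 -m handwheel 'ROWS' [OPENING] [FORCE]. ROWS is JSON, a list of rows, each a list of 6 numbers: the shift along the tool's x, y, z each as a share of 0.02 m, from -1 to 1, then the turn, a rotation vector about the tool's x, y, z each as a share of 4 degrees, from -1 to 1. A call has 1 to 8 rows; each row shifts and turns the commanded pose from where the row before left it, along the tool's axes as they then stand; what a row does not reach is not made up. A row lasts 1/12 s, in which the tool goes at most 41.7 mm and 7.16 degrees, less where a joint would pass 70% of its speed; a pose out of reach is approached as far as the arm can. A call with a number of a shift or a turn outside -1 to 1 is refused whole. A call with a gripper value outside its range is refused whole. OPENING is the opening, from 0 (shut) to 1 (fully open), set as the call begins (- or left out, the last holds). The fingers move at their own pace and stop on an object; FORCE is the grip in N (left out, the last holds). Time passes only in rows, so rows that do not move let the fingers close. It gives the time, the measured TCP pose, the force, the opening and the grip force at its end, in the units of the state.
- observe(): the state, without advancing time (a new reading comes with each control period).
- get_image(name): name is "scene" or "top" or "wrist"; returns a dict with "image" (420x560x3 uint8, red, green, blue), "fx", "fy", "cx", "cy" (pixels), "position" and "orientation" of the camera in the world. Camera axes: x right, y down, z forward; pixel columns grow to the right and rows downward; lengths in m; the calibration is good to about 2 mm. A picture is of the moment at which its call begins. There is no depth.
- sign_off(): hands the job in; it is judged then, once.
Trained networks look in the newest picture that a camera, given by its name, has taken for a name from the list of things; names that differ only in an ending like _2 or _b are one class to them, and where a whole thing is asked for, a point or a joint stands for the part that bears it (a point fixed in the world has none). Each returns a list of dicts, best first, with "score" (0 to 1); they miss things now and then, are a little off and sometimes report something else, mostly with a low value. They report only what shows in the picture. A call takes as long as a camera call. They do not tell look-alikes from the thing itself.
- find_in(label, camera): "rect" ([centre column, centre row, width, height] as shares, 0 to 1, of the picture: columns of its width, rows of its height, round what is visible of it).
- trace(label, camera): "region" (420x560 bool, what is visible of it) and "rect" ([centre column, centre row, width, height] as shares, 0 to 1, of the picture: columns of its width, rows of its height, round what is visible of it).
- place_of(label, camera): "point" ([column, row] as shares, 0 to 1, of the picture: columns of its width, rows of its height: a listed point, or the origin of a listed thing).
The state is a dict: "clock": time; "joints": joint angles; "dq": joint speeds; "joint_efforts": joint torques, N m; "position": TCP position; "ee_rot": TCP orientation; "force": force on the tool from outside, world axes, zero at the start; "ft_torque": the same for the moment, N m; "width": opening from 0.0 (shut) to 1.0 (fully open); "gripper_force": force on a finger pad.
Only numpy, scipy, OpenCV 4.12 (cv2) and the standard library are available. Lean on these libraries where they do the work, as an engineer would, in place of code of your own. Each camera call takes 0.05 s, during which the arm holds its last target. There are 200 camera calls.

## Working session

There is one attempt and no reset: what is moved stays moved. The work goes in short steps, Python scripts to look and compute and a shell command to move; the robot and the scene stay as the last step left them, time stands still between calls to the robot, and variables do not carry over. Pictures are saved under pics/ and viewed, at most 10 in all, crops included, and the job is handed in when it is done.

```bash
mkdir -p pics
cat > h.py <<'E'
import numpy as np, cv2
from scipy.spatial.transform import Rotation as R
from cell import *
def cam(n):
    d=get_image(n); d['n']=n; o=np.array(d['orientation'])
    d['R']=R.from_rotvec(o).as_matrix() if o.size==3 else (o if o.shape==(3,3) else R.from_quat(o).as_matrix()); return d
def ray(d,u,v):
    return np.array(d['position']),d['R']@np.array([(u-d['cx'])/d['fx'],(v-d['cy'])/d['fy'],1])
def onz(d,u,v,z):
    p,r=ray(d,u,v); return p+r*(z-p[2])/r[2]
def proj(d,P):
    q=d['R'].T@(np.array(P)-d['position']); return np.array([d['fx']*q[0]/q[2]+d['cx'],d['fy']*q[1]/q[2]+d['cy']])
def tri(obs):
    A=np.zeros((3,3));b=np.zeros(3)
    for d,u,v in obs:
        p,r=ray(d,u,v); r=r/np.linalg.norm(r); M=np.eye(3)-np.outer(r,r); A+=M;b+=M@p
    return np.linalg.solve(A,b)
def save(d,f,crop=None,s=1):
    im=d['image'] if crop is None else d['image'][crop[1]:crop[3],crop[0]:crop[2]]
    cv2.imwrite('pics/'+f,cv2.resize(im[:,:,::-1],None,fx=s,fy=s,interpolation=cv2.INTER_CUBIC))
E
python3 - <<'E'
from h import *
a=cam('scene');b=cam('top')
im=np.hstack([a['image'],b['image']]); a2=dict(a,image=np.vstack([a['image'],b['image']])); save(a2,'1.png',s=0.714)
print(observe())
for d in (a,b):
    print(d['n'],np.round(d['position'],3),np.round(d['orientation'],3),d['fx'])
    for l in ('hub','volume_grip','dock','speaker','remote','coasters','mug'):
        print(l,[(np.round(np.array(x['point'])*[560,420]).tolist(),np.round(x['score'],2),np.round(onz(d,*(np.array(x['point'])*[560,420]),0.097 if l=='volume_grip' else 0)[:2],3).tolist()) for x in place_of(l,d['n'])])
E
```

```text
{'clock': 0.1, 'joints': array([-1.43157843,  0.43516649,  0.02493691,  1.57398439, -0.01159194,
        1.13402932, -0.07510589]), 'dq': array([ 0.00033953, -0.00044873,  0.00064462, -0.0016806 ,  0.00145934,
       -0.00127996,  0.0002728 ]), 'joint_efforts': array([ 2.62416586e-03, -6.69115591e+01,  9.87712853e-01, -3.15143824e+01,
       -6.05313177e-02,  3.73814930e-02,  5.41602560e-05]), 'position': array([0.14959053, 0.60635942, 0.22602325]), 'ee_rot': array([-3.78975444e-01, -3.11859830e+00,  2.26499424e-03]), 'force': array([ 0.66458187,  0.49268171, -1.08788071]), 'ft_torque': array([-0.00887462,  0.00707587, -0.00742903]), 'gripper_force': 0.0, 'width': 1.0006242906854794}
scene [ 1.411 -0.259  0.762] [-1.928 -1.2    0.634] 400.30137158614275
hub []
volume_grip [([144.0, 225.0], np.float64(0.92), [0.463, -0.217])]
dock [([229.0, 237.0], np.float64(0.89), [0.502, 0.008]), ([222.0, 212.0], np.float64(0.79), [0.37, 0.031])]
speaker [([303.0, 217.0], np.float64(0.71), [0.515, 0.252]), ([335.0, 220.0], np.float64(0.68), [0.575, 0.336])]
remote [([310.0, 288.0], np.float64(0.83), [0.792, 0.122])]
coasters []
mug [([365.0, 188.0], np.float64(0.7), [0.461, 0.534])]
top [0.335 0.119 1.308] [-2.138  2.097 -0.206] 417.7907056504296
hub [([385.0, 242.0], np.float64(0.85), [0.494, -0.225]), ([390.0, 246.0], np.float64(0.57), [0.482, -0.241])]
volume_grip [([388.0, 244.0], np.float64(0.83), [0.477, -0.208])]
dock [([300.0, 286.0], np.float64(0.67), [0.354, 0.039])]
speaker [([210.0, 208.0], np.float64(0.83), [0.594, 0.328]), ([232.0, 237.0], np.float64(0.76), [0.503, 0.255])]
remote [([279.0, 153.0], np.float64(0.71), [0.782, 0.112])]
coasters [([365.0, 150.0], np.float64(0.61), [0.798, -0.17])]
mug [([141.0, 245.0], np.float64(0.77), [0.47, 0.541])]
```

View pics/1.png

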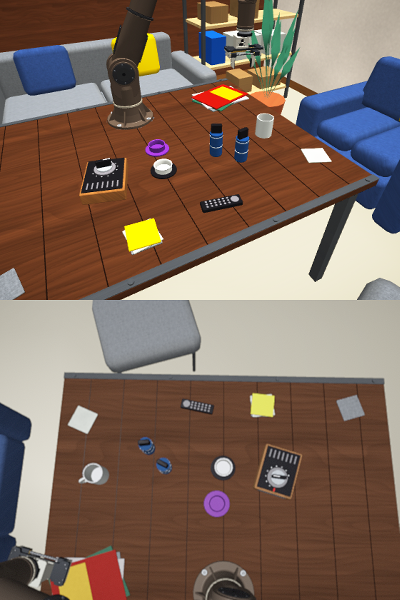

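Two blue speakers stand on the table, at scene px (303,217) and (335,220). The one farther right (smaller y, top px 232,237) is the target. Docks: the purple one at top px (300,286) is a look-alike, and the white collar on a black foot at scene px (229,237) is the one meant. Next is one enlarged crop to confirm this.

Run:
```python
from h import *
a=cam('scene');b=cam('top')
c1=cv2.resize(a['image'][160:300,100:380],(800,400),interpolation=cv2.INTER_CUBIC)[:,:,::-1]
c2=cv2.resize(b['image'][185:305,195:435],(400,200),interpolation=cv2.INTER_CUBIC)[:,:,::-1]
c3=cv2.resize(b['image'][200:280,350:430],(200,200),interpolation=cv2.INTER_CUBIC)[:,:,::-1]
c4=cv2.resize(b['image'][195:255,195:255],(200,200),interpolation=cv2.INTER_CUBIC)[:,:,::-1]
cv2.imwrite('pics/2.png',np.vstack([c1,np.hstack([c2,c3,c4])]))
o=observe(); print(np.round(R.from_rotvec(o['ee_rot']).as_matrix(),3))
w=cam('wrist'); print(w['position'],np.round(w['R'],3),w['fx'])
S=np.array([560,420])
for l in ('volume_grip','dock','speaker','hub'):
    for d in (a,b): print(l,d['n'],[(np.round(np.array(x['rect'])*[560,420,560,420],1).tolist(),round(x['score'],2)) for x in find_in(l,d['n'])])
```

```text
[[-0.971  0.24   0.   ]
 [ 0.24   0.971  0.   ]
 [ 0.     0.    -1.   ]]
[0.07517174 0.62501784 0.3839481 ] [[ 0.239  0.932  0.273]
 [ 0.971 -0.229 -0.068]
 [-0.001  0.281 -0.96 ]] 332.5383083301777
volume_grip scene [([145.8, 230.4, 22.5, 16.4], 0.95)]
volume_grip top [([388.4, 248.6, 23.9, 19.6], 0.63)]
dock scene [([229.9, 235.8, 39.1, 30.4], 0.76)]
dock top [([312.3, 236.8, 35.7, 34.7], 0.9), ([302.9, 285.3, 36.4, 37.7], 0.89)]
speaker scene [([338.1, 202.6, 19.1, 51.0], 0.97), ([306.7, 284.0, 57.5, 27.4], 0.7), ([302.1, 196.7, 19.4, 44.4], 0.61)]
speaker top [([205.2, 203.7, 22.1, 22.9], 0.77), ([230.0, 232.6, 21.9, 19.2], 0.7)]
hub scene [([144.7, 254.6, 67.6, 67.9], 0.78)]
hub top [([386.6, 243.5, 70.7, 76.2], 0.75), ([367.5, 149.8, 34.3, 34.4], 0.38)]
```

View pics/2.png

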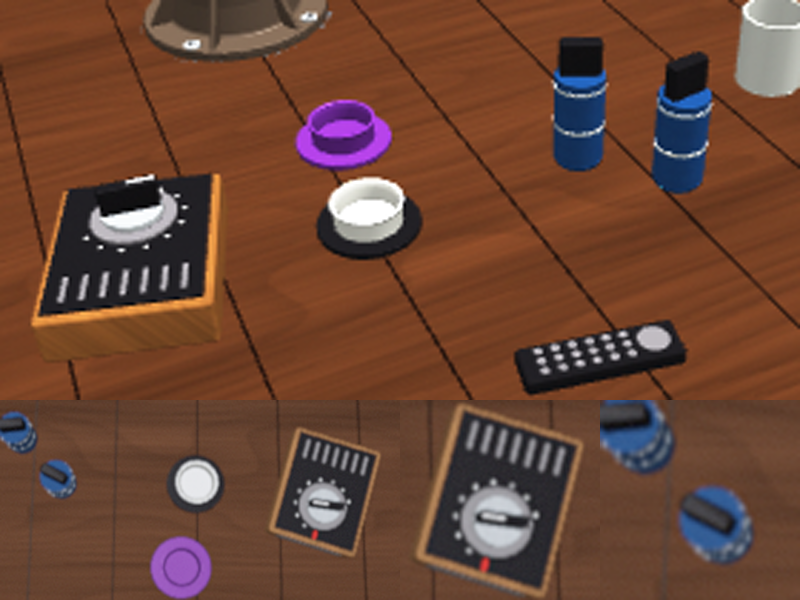

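The crop confirms the choices. The blue speaker at crop (580,110), top px (230,233), is the rightmost of the two. The dock with the white collar and black foot is at crop (368,215), and the purple one is a decoy. The knob's pointer is on its left (+y) end, so the volume is about 1.7. I'll move toward the speaker for a wrist view on the way.

```bash
python3 -m handwheel '[[-1,-0.8,-0.15,0,0,0],[-1,-0.8,-0.15,0,0,0],[-1,-0.8,-0.15,0,0,0],[-1,-0.8,-0.15,0,0,0],[-1,-0.8,-0.15,0,0,0],[-1,-0.8,-0.15,0,0,0],[-1,-0.8,-0.15,0,0,0],[-1,-0.8,-0.15,0,0,0]]'
python3 -m handwheel '[[-1,-0.8,-0.15,0,0,0],[-1,-0.8,-0.15,0,0,0],[-1,-0.8,-0.15,0,0,0],[-1,-0.8,-0.15,0,0,0],[-1,-0.8,-0.15,0,0,0],[-1,-0.8,-0.15,0,0,0],[-1,-0.8,-0.15,0,0,0],[-1,-0.8,-0.15,0,0,0]]'
cat > look.py <<'E'
from h import *; import sys
f=sys.argv[1]; labels=sys.argv[2:]
w=cam('wrist'); save(w,f+'.png'); np.save('pics/'+f+'.npy',w,allow_pickle=True)
o=observe(); print(o['clock'],np.round(o['position'],4),'j7',o['joints'][6]); print(np.round(R.from_rotvec(o['ee_rot']).as_matrix(),3))
S=np.array([560,420])
for l in labels:
    z={'volume_grip':.097}.get(l,0)
    for x in place_of(l,'wrist'):
        p=np.array(x['point'])*S; print(l,round(x['score'],2),p.round(1),onz(w,*p,z).round(4))
E
python3 look.py w1 speaker dock volume_grip
```

```text
clock: 2.02
position: [0.275, 0.4432, 0.251]
ee_rot: [0.379, 3.119, 0.001]
force: [0.6, 0.6, -0.4]
width: 1.0
gripper_force: 0.0
clock: 2.68
position: [0.3997, 0.2805, 0.2751]
ee_rot: [0.379, 3.118, 0.001]
force: [0.1, -0.1, 0.1]
width: 0.999
gripper_force: 0.0
2.7333 [0.4033 0.2759 0.2758] j7 0.6547840893899505
[[-0.969  0.245  0.003]
 [ 0.245  0.969 -0.001]
 [-0.003 -0.    -1.   ]]
speaker 0.86 [281.8 252.4] [0.5033 0.2556 0.    ]
speaker 0.59 [349.4 292.8] [0.5884 0.3361 0.    ]
dock 0.87 [116.4 296.7] [0.5134 0.0042 0.    ]
dock 0.62 [ 90.3 189.4] [0.3551 0.0305 0.    ]
```

View pics/w1.png

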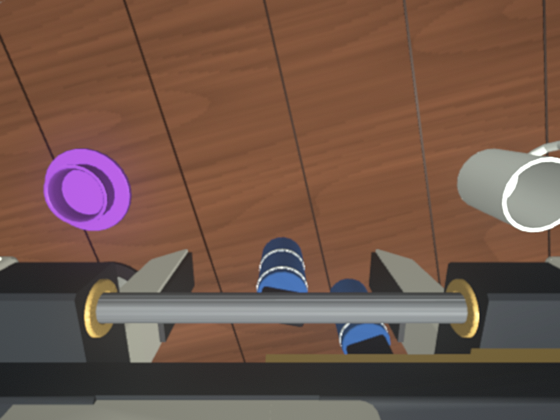

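The wrist view shows the target speaker at (282,265) and the look-alike at (362,310). The purple dock is at (88,190) and the mug at (520,190). The gripper hides the lower half of the picture, so objects need to be on the camera's side. I'll move farther out to see the speaker and dock together.

```bash
python3 -m handwheel '[[-1,-0.5,-0.1,0,0,0],[-1,-0.5,-0.1,0,0,0],[-1,-0.5,-0.1,0,0,0],[-1,-0.5,-0.1,0,0,0],[-1,-0.5,-0.1,0,0,0],[-1,-0.5,-0.1,0,0,0]]' >/dev/null
python3 -m handwheel '[[-1,-0.5,-0.1,0,0,0],[-1,-0.5,-0.1,0,0,0],[-1,-0.5,-0.1,0,0,0],[-1,-0.5,-0.1,0,0,0],[-1,-0.5,-0.1,0,0,0],[-1,-0.5,-0.1,0,0,0],[0,0,0,0,0,0]]'
python3 look.py w2 speaker dock volume_grip
```

```text
clock: 3.97
position: [0.6056, 0.1053, 0.2985]
ee_rot: [0.383, 3.117, -0.003]
force: [-0.4, 0.0, 0.2]
width: 1.001
gripper_force: 0.0
4.0167 [0.6042 0.1071 0.2982] j7 1.1889109721806301
[[-0.971  0.241 -0.   ]
 [ 0.241  0.971 -0.001]
 [-0.    -0.001 -1.   ]]
speaker 0.73 [377.7  71.3] [0.5079 0.2547 0.    ]
speaker 0.57 [447.  119.9] [0.5886 0.3336 0.    ]
dock 0.94 [191.2 124.8] [0.5131 0.0045 0.    ]
```

View pics/w2.png

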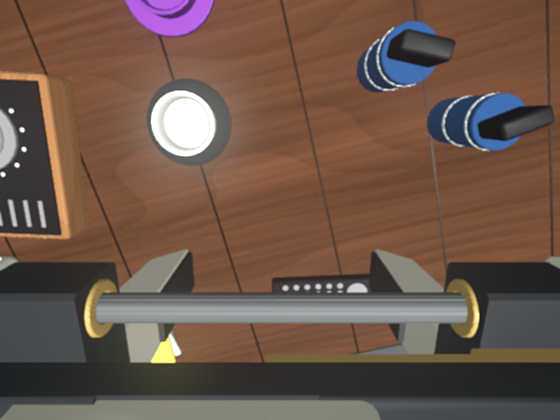

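This view shows the target speaker, with its grip at (420,47), and the dock collar at (187,122). The hub is at the left edge. Next I'll look at the knob.

```bash
python3 -m handwheel '[[-0.17,-1,0,0,0,0],[-0.17,-1,0,0,0,0],[-0.17,-1,0,0,0,0],[-0.17,-1,0,0,0,0],[-0.17,-1,0,0,0,0],[-0.17,-1,0,0,0,0],[-0.17,-1,0,0,0,0],[-0.17,-1,0,0,0,0]]' >/dev/null
python3 -m handwheel '[[-0.17,-1,0,0,0,0],[-0.17,-1,0,0,0,0],[-0.17,-1,0,0,0,0],[-0.17,-1,0,0,0,0],[-0.17,-1,0,0,0,0],[-0.17,-1,0,0,0,0],[-0.17,-1,0,0,0,0],[-0.17,-1,0,0,0,0]]' >/dev/null
python3 -m handwheel '[[-0.17,-1,0,0,0,0],[0,0,0,0,0,0]]'
python3 look.py w3 volume_grip hub dock
python3 - <<'E'
from h import *
w=np.load('pics/w3.npy',allow_pickle=True).item()
save(w,'w3c.png')
E
```

```text
clock: 5.67
position: [0.5768, -0.2395, 0.2989]
ee_rot: [-0.384, -3.118, 0.003]
force: [-0.7, -0.8, -0.3]
width: 0.998
gripper_force: 0.0
5.7167 [ 0.5774 -0.2372  0.2988] j7 1.7984984074490955
[[-0.97   0.241 -0.   ]
 [ 0.241  0.97  -0.   ]
 [ 0.    -0.    -1.   ]]
volume_grip 0.6 [275.1  80.5] [ 0.4671 -0.2192  0.097 ]
hub 0.86 [275.  113.8] [ 0.4971 -0.229   0.    ]
dock 0.66 [457.   78.1] [0.5111 0.0069 0.    ]
```

View pics/w3.png

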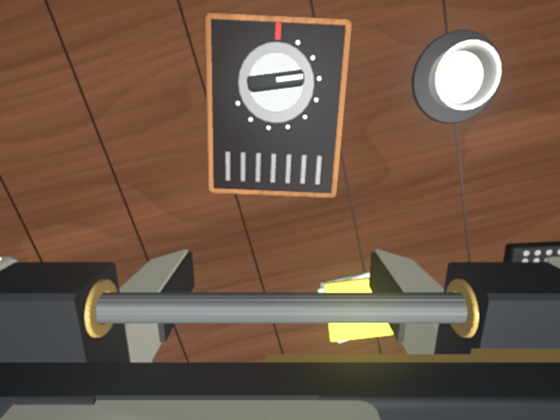

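The knob is at (276,82) with its pointer at the right end (303,76). The red mark is at (278,30) and the hub corners are near (207,15), (350,21), (335,195) and (210,191). Next I'll measure these from the pixels.

Run:
```python
from h import *
w=np.load('pics/w3.npy',allow_pickle=True).item()
C=[onz(w,*c,0.06)[:2] for c in ((207,15),(350,21),(335,195),(210,191))]
C=np.array(C); print(C.round(3)); 
c=C.mean(0); ex=(C[2]+C[3]-C[0]-C[1]); ey=C[1]+C[2]-C[0]-C[3]
yaw=np.arctan2(ex[1],ex[0]); print('hub',c.round(4),np.degrees(yaw), 'via y',np.degrees(np.arctan2(ey[1],ey[0]))-90, 'knob from hub',c-0.03*np.array([np.cos(yaw),np.sin(yaw)]))
g=cv2.cvtColor(w['image'],cv2.COLOR_RGB2GRAY)
m=((g<70)).astype(np.uint8); yy,xx=np.mgrid[:420,:560]; m[(xx-276)**2+(yy-82)**2>33**2]=0
n,L,st,ce=cv2.connectedComponentsWithStats(m)
i=1+st[1:,4].argmax(); print(st[i],ce[i])
pts=np.argwhere((L==i)|(((g>225)&((xx-276)**2+(yy-82)**2<0))))[:,::-1].astype(float)
W=np.array([onz(w,*p,0.104)[:2] for p in pts])
r=cv2.minAreaRect((W*1000).astype(np.float32)); print(r, cv2.boxPoints(r).round(1).tolist())
print('red',onz(w,278,30,.06),'disc',onz(w,276,82,.074))
# two view check of grip point: top + wrist
b=cam('top');p=[x for x in place_of('volume_grip','top')][0]['point']; print(tri([(b,p[0]*560,p[1]*420),(w,275.1,80.5)]))
```

```text
[[ 0.384 -0.273]
 [ 0.426 -0.128]
 [ 0.607 -0.18 ]
 [ 0.566 -0.327]]
hub [ 0.4956 -0.227 ] -16.365107056848753 via y -16.020363497080865 knob from hub [ 0.4668574  -0.21850095]
[250  88  16   3  22] [256.68181818  89.22727273]
((471.58270263671875, -238.339111328125), (14.917628288269043, 1.7414103746414185), 72.39208984375) [[468.5, -245.1999969482422], [470.20001220703125, -245.6999969482422], [474.70001220703125, -231.5], [473.0, -231.0]]
red [ 0.41550998 -0.20365799  0.06      ] disc [ 0.46655361 -0.21858633  0.074     ]
[ 0.47135211 -0.21497009  0.08455281]
```

```bash
python3 -m handwheel '[[0,0,0.3,0,0,1],[0,0,0.3,0,0,1],[0,0,0.3,0,0,1],[0,0,0.3,0,0,1],[0,0,0.3,0,0,1],[0,0,0.3,0,0,1],[0,0,0.3,0,0,1],[0,0,0.3,0,0,1]]' >/dev/null
python3 -m handwheel '[[0,0,0.3,0,0,1],[0,0,0.3,0,0,1],[0,0,0.3,0,0,1],[0,0,0.3,0,0,1],[0,0,0.3,0,0,1],[0,0,0.3,0,0,1],[0,0,0.3,0,0,1],[0,0,0.3,0,0,1]]' >/dev/null
python3 -m handwheel '[[0,0,0.3,0,0,1],[0,0,0.3,0,0,1],[0,0,0.3,0,0,1],[0,0,0.3,0,0,1],[0,0,0,0,0,0.35],[0,0,0,0,0,0]]'
python3 -m handwheel '[[0.08,-1,0,0,0,0],[0.08,-1,0,0,0,0],[0.08,-1,0,0,0,0],[0.08,-1,0,0,0,0],[0.08,-1,0,0,0,0],[0,-0.57,0,0,0,0],[0,0,0,0,0,0],[0,0,0,0,0,0]]'
python3 - <<'E'
from h import *
w=np.load('pics/w3.npy',allow_pickle=True).item()
p,q=onz(w,249,84,.104),onz(w,303,76,.104); print('bar',p,q,np.degrees(np.arctan2(*(q-p)[1::-1])))
o=observe(); M=R.from_rotvec(o['ee_rot']).as_matrix(); print(o['position'],M.round(3),o['joints'][6])
e=np.array([.467,-.2186,.080])-o['position']; print('shift units',(M.T@e/.02).round(2))
E
```

```text
clock: 7.8
position: [0.5782, -0.2352, 0.1785]
ee_rot: [-2.319, -2.118, 0.0]
force: [-1.3, 0.1, 0.5]
width: 1.001
gripper_force: 0.0
clock: 8.47
position: [0.4686, -0.218, 0.1794]
ee_rot: [2.319, 2.118, 0.002]
force: [0.9, 0.6, 0.7]
width: 1.0
gripper_force: 0.0
bar [ 0.4646756  -0.24515109  0.104     ] [ 0.47046103 -0.1916356   0.104     ] 83.8298547357
[ 0.46858174 -0.21798336  0.17938287] [[ 0.09   0.996  0.002]
 [ 0.996 -0.09   0.   ]
 [ 0.     0.002 -1.   ]] 0.6117668082424811
shift units [-0.04 -0.08  4.97]
```

```bash
python3 -m handwheel '[[0,-0.04,1,0,0,0],[0,-0.04,1,0,0,0],[0,0,1,0,0,0],[0,0,1,0,0,0],[0,0,0.95,0,0,0],[0,0,0,0,0,0]]'
python3 -m handwheel '[[0,0,0,0,0,0],[0,0,0,0,0,0],[0,0,0,0,0,0],[0,0,0,0,0,0],[0,0,0,0,0,0],[0,0,0,0,0,0],[0,0,0,0,0,0],[0,0,0,0,0,0]]' 0 25
```

```text
clock: 8.97
position: [0.466, -0.2172, 0.0769]
ee_rot: [-2.317, -2.117, 0.004]
force: [-0.7, 0.6, 0.4]
width: 1.001
gripper_force: 0.0
clock: 9.63
position: [0.4663, -0.2179, 0.0799]
ee_rot: [2.321, 2.117, 0.001]
force: [-0.3, 0.5, -0.1]
width: 0.47
gripper_force: 0.0
```

```bash
python3 -m handwheel '[[0,0,0,0,0,0],[0,0,0,0,0,0],[0,0,0,0,0,0],[0,0,0,0,0,0],[0,0,0,0,0,0],[0,0,0,0,0,0],[0,0,0,0,0,0]]'
python3 -m handwheel '[[0,0,0,0,0,-1],[0,0,0,0,0,-1],[0,0,0,0,0,-1],[0,0,0,0,0,-1],[0,0,0,0,0,-1],[0,0,0,0,0,-1],[0,0,0,0,0,-1],[0,0,0,0,0,-1]]'
python3 -c "
from h import *;o=observe();M=R.from_rotvec(o['ee_rot']).as_matrix();print(np.degrees(np.arctan2(M[1,0],M[0,0])),o['ft_torque'],o['force'],o['joints'][6])"
```

```text
clock: 10.22
position: [0.4677, -0.218, 0.0799]
ee_rot: [2.319, 2.117, 0.002]
force: [6.2, 0.0, -3.7]
width: 0.15
gripper_force: 25.0
clock: 10.88
position: [0.4672, -0.2181, 0.0799]
ee_rot: [1.642, 2.677, 0.001]
force: [3.5, -1.1, -2.1]
width: 0.154
gripper_force: 25.0
116.95435782301534 [-0.14019318 -0.66211515 -0.02745564] [ 3.52894075 -1.10585912 -2.0973423 ] 1.1795503988697622
```

```bash
cat > q.py <<'E'
from h import *
o=observe();M=R.from_rotvec(o['ee_rot']).as_matrix();print('yawx',np.degrees(np.arctan2(M[1,0],M[0,0])),o['ft_torque'].round(3),o['force'].round(1),'j7',o['joints'][6].round(3),o['position'].round(4),'t',o['clock'])
E
python3 -m handwheel '[[0,0,0,0,0,-1],[0,0,0,0,0,-1],[0,0,0,0,0,-1],[0,0,0,0,0,-1],[0,0,0,0,0,-1],[0,0,0,0,0,-1],[0,0,0,0,0,-1],[0,0,0,0,0,-1]]'
python3 q.py
python3 -m handwheel '[[0,0,0,0,0,-1],[0,0,0,0,0,-1],[0,0,0,0,0,-1],[0,0,0,0,0,-1],[0,0,0,0,0,0]]'
python3 q.py
```

```text
clock: 11.55
position: [0.4668, -0.2184, 0.0798]
ee_rot: [0.841, 3.026, -0.001]
force: [1.8, -0.5, -1.7]
width: 0.15
gripper_force: 25.0
yawx 148.92582893884727 [-0.382 -0.511 -0.087] [ 1.8 -0.5 -1.7] j7 1.623 [ 0.4668 -0.2184  0.0798] t 11.55
clock: 11.97
position: [0.4668, -0.2186, 0.0799]
ee_rot: [0.414, 3.113, -0.001]
force: [1.7, -1.1, -1.9]
width: 0.153
gripper_force: 25.3
yawx 164.85674751252824 [-0.417 -0.626 -0.53 ] [ 1.7 -1.1 -1.9] j7 1.847 [ 0.4668 -0.2186  0.0799] t 11.9667
```

The torque jumped from 0.09 to 0.53 N·m at the expected angle of 164°, so the knob is at the stop. I'll nudge it once more to confirm, then release and rise.

```bash
python3 -m handwheel '[[0,0,0,0,0,-0.3],[0,0,0,0,0,0]]'
python3 q.py
python3 -m handwheel '[[0,0,0,0,0,0.4],[0,0,0,0,0,0],[0,0,0,0,0,0],[0,0,0,0,0,0],[0,0,0,0,0,0],[0,0,0,0,0,0]]' 0.6
python3 -m handwheel '[[0,0,-0.5,0,0,0],[0,0,-1,0,0,0],[0,0,-1,0,0,0],[0,0,-1,0,0,0],[0,0,-1,0,0,0],[0,0,-1,0,0,0],[0,0,-1,0,0,0],[0,0,-1,0,0,0]]'
python3 q.py
```

```text
clock: 12.13
position: [0.4666, -0.2186, 0.0799]
ee_rot: [0.387, 3.117, -0.001]
force: [2.9, -3.4, -1.4]
width: 0.151
gripper_force: 25.6
yawx 165.857628372548 [-0.684 -0.719 -0.594] [ 2.9 -3.4 -1.4] j7 1.861 [ 0.4666 -0.2186  0.0799] t 12.1333
clock: 12.63
position: [0.4661, -0.2178, 0.0797]
ee_rot: [-0.428, -3.112, -0.0]
force: [1.2, 0.6, 0.2]
width: 0.543
gripper_force: 0.0
clock: 13.3
position: [0.4659, -0.218, 0.2315]
ee_rot: [0.428, 3.112, -0.0]
force: [-0.2, -0.2, -0.9]
width: 0.602
gripper_force: 0.0
yawx 164.3255854216179 [-0.025 -0.04  -0.042] [-0.2 -0.2 -0.9] j7 1.747 [ 0.4659 -0.218   0.2315] t 13.3
```

```bash
python3 -m handwheel '[[-0.9,0.4,-0.6,0,0,0],[-0.9,0.4,-0.6,0,0,0],[-0.9,0.4,-0.6,0,0,0],[-0.9,0.4,-0.6,0,0,0],[-0.9,0.4,-0.6,0,0,0],[-0.9,0.4,-0.6,0,0,0],[0,0,0,0,0,0]]' 1
python3 look.py w4 volume_grip dock
python3 - <<'E'
from h import *
w=np.load('pics/w4.npy',allow_pickle=True).item()
u,v=proj(w,[.467,-.2186,.08]).astype(int); print(u,v)
save(w,'w4c.png',(max(0,u-75),max(0,v-80),u+75,v+80),3)
E
```

```text
clock: 13.88
position: [0.5869, -0.1995, 0.3042]
ee_rot: [0.423, 3.109, 0.0]
force: [-0.5, 0.8, -1.0]
width: 0.995
gripper_force: 0.0
13.9333 [ 0.5848 -0.2003  0.303 ] j7 1.6726284210375104
[[-0.963  0.268  0.002]
 [ 0.268  0.963 -0.001]
 [-0.002 -0.    -1.   ]]
volume_grip 0.58 [232.8  77.7] [ 0.4643 -0.217   0.097 ]
dock 0.75 [418.1  72.7] [0.5093 0.0041 0.    ]
234 82
```

View pics/w4c.png

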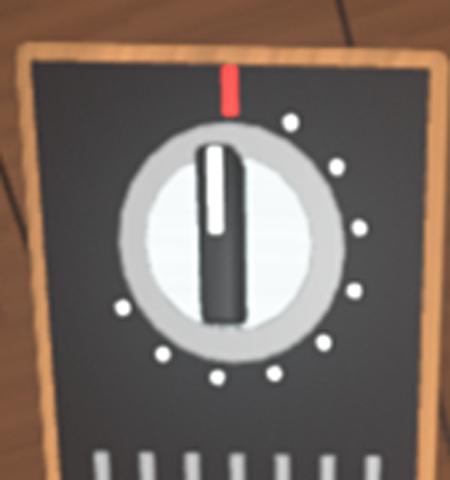

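The pointer is parallel to the red mark and points at it. The sideways offset is parallax, since the bar top stands 44 mm above the hub. The knob is off. Next I'll move the camera directly over the speaker.

```bash
python3 -m handwheel '[[0.3,1,0,0,0,0],[0.3,1,0,0,0,0],[0.3,1,0,0,0,0],[0.3,1,0,0,0,0],[0.3,1,0,0,0,0],[0.3,1,0,0,0,0],[0.3,1,0,0,0,0]]' >/dev/null
python3 -m handwheel '[[0.3,1,0,0,0,0],[0.3,1,0,0,0,0],[0.3,1,0,0,0,0],[0.3,1,0,0,0,0],[0.3,1,0,0,0,0],[0.3,1,0,0,0,0],[0.3,1,0,0,0,0]]' >/dev/null
python3 -m handwheel '[[0.3,1,0,0,0,0],[0.3,1,0,0,0,0],[0.3,1,0,0,0,0],[0.3,1,0,0,0,0],[0.3,1,0,0,0,0],[0.3,1,0,0,0,0],[0,0,0,0,0,0],[0,0,0,0,0,0]]'
python3 look.py w5 speaker dock
python3 - <<'E'
from h import *
w=np.load('pics/w4.npy',allow_pickle=True).item()
p0=proj(w,[.467,-.2186,.104]); d=np.array([-np.cos(np.radians(-16.2)),-np.sin(np.radians(-16.2)),0])
p1=proj(w,np.array([.467,-.2186,.104])+.028*d); print('predicted pointer dir px',p1-p0, 'deg from vertical',np.degrees(np.arctan2((p1-p0)[0],-(p1-p0)[1])))
for f,(u,v) in {'w5':(0,0)}.items():
    w=np.load('pics/%s.npy'%f,allow_pickle=True).item()
    u,v=proj(w,[.505,.2555,.154]).astype(int); im=w['image']; s=im.astype(int)
    m=((s.max(2)<75)&(s.max(2)-s.min(2)<30)).astype(np.uint8); yy,xx=np.mgrid[:420,:560]; m[(xx-u)**2+(yy-v)**2>70**2]=0
    n,L,st,ce=cv2.connectedComponentsWithStats(m); i=1+st[1:,4].argmax()
    r=cv2.minAreaRect(np.argwhere(L==i)[:,::-1].astype(np.float32)); B=cv2.boxPoints(r); W=np.array([onz(w,*b,.154)[:2] for b in B]); print(r,(W*1000).round(1).tolist(),W.mean(0))
    save(w,'w5c.png',(max(0,u-70),max(0,v-70),u+130,v+80),3)
E
```

```text
clock: 15.87
position: [0.5745, 0.2168, 0.3013]
ee_rot: [-0.425, -3.112, 0.001]
force: [0.3, -1.8, 0.4]
width: 1.001
gripper_force: 0.0
15.9167 [0.575  0.2154 0.3015] j7 0.9277641863849676
[[-0.963  0.27  -0.001]
 [ 0.27   0.963 -0.001]
 [ 0.    -0.001 -1.   ]]
speaker 0.73 [295.5 117.2] [0.5062 0.2547 0.    ]
speaker 0.64 [365.8 163. ] [0.5906 0.3322 0.    ]
dock 0.75 [90.5 47.3] [0.356  0.0285 0.    ]
dock 0.7 [122.2 168. ] [0.5073 0.0066 0.    ]
predicted pointer dir px [ -0.86040549 -30.75908043] deg from vertical -1.6022829964120104
((301.9469909667969, 116.28648376464844), (50.110965728759766, 19.228626251220703), 10.491477012634277) [[502.9, 231.0], [488.5, 238.2], [507.4, 277.7], [522.2, 271.1]] [0.50526036 0.25451459]
```

View pics/w5.png

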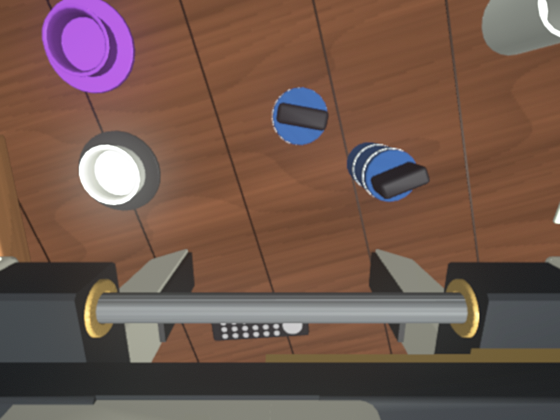

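The target speaker is at (300,116) with its grip seen from straight above, the look-alike at (390,173), and the dock collar at (112,172). The knob pointer's predicted angle at off is -1.6° from vertical in the image, against about -2.8° observed, which agrees. Now I'll turn to the grip's yaw (closing along -25.6°) and move over it.

```bash
python3 -m handwheel '[[0,0,0.15,0,0,1],[0,0,0.15,0,0,1],[0,0,0.15,0,0,1],[0,0,0.15,0,0,1],[0,0,0.15,0,0,1],[0,0,0.15,0,0,1],[0,0,0.15,0,0,1],[0,0,0.15,0,0,1]]' >/dev/null
python3 -m handwheel '[[0,0,0.15,0,0,1],[0,0,0.15,0,0,1],[0,0,0.15,0,0,1],[0,0,0.15,0,0,1],[0,0,0.15,0,0,1],[0,0,0.15,0,0,1],[0,0,0.15,0,0,1],[0,0,0.15,0,0,1]]' >/dev/null
python3 -m handwheel '[[0,0,0.15,0,0,1],[0,0,0.15,0,0,1],[0,0,0.15,0,0,1],[0,0,0.15,0,0,1],[0,0,0.15,0,0,1],[0,0,0.15,0,0,1],[0,0,0.15,0,0,1],[0,0,0.15,0,0,1]]' >/dev/null
python3 -m handwheel '[[0,0,0,0,0,1],[0,0,0,0,0,0],[0.06,-1,0,0,0,0],[0.06,-1,0,0,0,0],[0.06,-1,0,0,0,0],[0.06,-1,0,0,0,0],[0,0,0,0,0,0],[0,0,0,0,0,0]]'
python3 - <<'E'
from h import *
o=observe(); M=R.from_rotvec(o['ee_rot']).as_matrix()
print(o['position'],np.degrees(np.arctan2(M[1,0],M[0,0])),o['joints'][6], 'units',(M.T@(np.array([.5053,.2545,.12])-o['position'])/.02).round(2))
W={k:np.load(f'pics/{k}.npy',allow_pickle=True).item() for k in('w2','w3','w4','w5')}
print('dock tri',tri([(W['w2'],191.2,124.8),(W['w3'],457,78.1),(W['w4'],418.1,72.7),(W['w5'],122.2,168)]))
print('speaker tri',tri([(W['w2'],377.7,71.3),(W['w5'],295.5,117.2)]))
# collar rim outer: white blob -> ellipse centre at rim; foot dark ellipse
for k,g in (('w2',(187,122)),('w3',(459,75)),('w4',(420,70)),('w5',(112,172))):
    w=W[k]; s=w['image'].astype(int); m=((s.min(2)>150)).astype(np.uint8)
    yy,xx=np.mgrid[:420,:560]; m[(xx-g[0])**2+(yy-g[1])**2>50**2]=0
    n,L,st,ce=cv2.connectedComponentsWithStats(m); i=1+st[1:,4].argmax()
    c,_=cv2.findContours((L==i).astype(np.uint8),cv2.RETR_EXTERNAL,cv2.CHAIN_APPROX_NONE); e=cv2.fitEllipse(c[0])
    f=((s.max(2)<75)&(s.max(2)-s.min(2)<25)|(L==i)).astype(np.uint8); f[(xx-g[0])**2+(yy-g[1])**2>60**2]=0
    n,L2,st,ce=cv2.connectedComponentsWithStats(f); j=L2[g[1],g[0]]; c2,_=cv2.findContours((L2==j).astype(np.uint8),cv2.RETR_EXTERNAL,cv2.CHAIN_APPROX_NONE); e2=cv2.fitEllipse(cv2.convexHull(c2[0]))
    print(k,'rim',np.round(e[0],1),np.round(e[1],1),onz(w,*e[0],.03)[:2].round(4),'foot',np.round(e2[0],1),np.round(e2[1],1),onz(w,*e2[0],.008)[:2].round(4))
E
```

```text
clock: 18.68
position: [0.5051, 0.2556, 0.2301]
ee_rot: [-2.656, -1.676, -0.001]
force: [0.3, -0.3, -0.6]
width: 0.997
gripper_force: 0.0
[0.50507507 0.2555815  0.23011739] 64.50218505069112 -0.7729624628768706 units [-0.05  0.03  5.51]
dock tri [ 5.10182524e-01  5.45648205e-03 -4.20344465e-04]
speaker tri [ 0.50703989  0.25487535 -0.0013119 ]
w2 rim [182.8 122.9] [62.1 67.4] [0.5096 0.003 ] foot [182.7 122.9] [62.8 68.1] [ 0.5085 -0.0033]
w3 rim [466.9  74.3] [64.7 74. ] [0.5092 0.0037] foot [466.7  74.1] [65.9 75.6] [0.5092 0.0151]
w4 rim [427.8  69.9] [64.2 72.8] [0.5094 0.0039] foot [427.8  69.8] [65.2 73.6] [0.5092 0.0132]
w5 rim [111.1 173.9] [58.6 66.5] [0.5101 0.0048] foot [111.  173.7] [59.3 67.4] [ 0.5103 -0.0072]
```

```bash
python3 -m handwheel '[[0,0,1,0,0,0],[0,0,1,0,0,0],[0,0,1,0,0,0],[0,0,1,0,0,0],[0,0,1,0,0,0],[0,0,0.5,0,0,0],[0,0,0,0,0,0],[0,0,0,0,0,0]]'
python3 -m handwheel '[[0,0,0,0,0,0],[0,0,0,0,0,0],[0,0,0,0,0,0],[0,0,0,0,0,0],[0,0,0,0,0,0],[0,0,0,0,0,0],[0,0,0,0,0,0],[0,0,0,0,0,0]]' 0 35 >/dev/null
python3 -m handwheel '[[0,0,0,0,0,0],[0,0,0,0,0,0],[0,0,0,0,0,0],[0,0,0,0,0,0],[0,0,0,0,0,0],[0,0,0,0,0,0],[0,0,0,0,0,0]]'
python3 q.py
```

```text
clock: 19.35
position: [0.5062, 0.2547, 0.12]
ee_rot: [2.659, 1.671, -0.0]
force: [0.6, 0.2, 0.0]
width: 0.998
gripper_force: 0.0
clock: 20.6
position: [0.5056, 0.2555, 0.1197]
ee_rot: [2.659, 1.673, 0.0]
force: [1.0, -0.7, -0.6]
width: 0.192
gripper_force: 35.0
yawx 64.33732646827116 [-0.12  -0.136 -0.02 ] [ 1.  -0.7 -0.6] j7 -0.694 [0.5056 0.2555 0.1197] t 20.6
```

```bash
python3 -m handwheel '[[0,0,-0.3,0,0,0],[0,0,-0.6,0,0,0],[0,0,-0.8,0,0,0],[0,0,-0.8,0,0,0],[0,0,-0.8,0,0,0],[0,0,-0.7,0,0,0],[0,0,0,0,0,0]]'
python3 -m handwheel '[[-0.4,0.2,0,0,0,0],[-0.8,0.4,0,0,0,0],[-0.8,0.4,0,0,0,0],[-0.8,0.4,0,0,0,0],[-0.8,0.4,0,0,0,0],[-0.8,0.4,0,0,0,0],[-0.8,0.4,0,0,0,0]]'
python3 -m handwheel '[[-0.8,0.4,0,0,0,0],[-0.8,0.4,0,0,0,0],[-0.8,0.4,0,0,0,0],[-0.8,0.4,0,0,0,0],[-0.8,0.4,0,0,0,0],[-0.8,0.4,0,0,0,0],[-0.8,0.4,0,0,0,0],[-0.4,0.2,0,0,0,0]]' >/dev/null
python3 -m handwheel '[[0,0,0,0,0,0],[0,0,0,0,0,0],[0,0,0,0,0,0]]'
python3 q.py
python3 - <<'E'
from h import *
o=observe(); M=R.from_rotvec(o['ee_rot']).as_matrix()
print('units',(M.T@(np.array([.5096,.0043,.13])-o['position'])/.02).round(2))
a=cam('scene'); b=cam('top')
for d in (a,b):
    for l in ('speaker','dock'): print(d['n'],l,[(np.round(np.array(x['point'])*[560,420],1).tolist(),round(x['score'],2)) for x in place_of(l,d['n'])])
print('expected base px', proj(a,[.5096,.0043,.079]),proj(b,[.5096,.0043,.079]))
u,v=proj(a,[.51,.0043,.08]).astype(int); c1=cv2.resize(a['image'][v-60:v+50,u-55:u+55],(550,550),interpolation=cv2.INTER_CUBIC)
cv2.imwrite('pics/p6.png',c1[:,:,::-1])
E
```

```text
clock: 21.18
position: [0.507, 0.2561, 0.2032]
ee_rot: [-2.659, -1.672, -0.007]
force: [1.3, 0.1, -4.2]
width: 0.196
gripper_force: 35.0
clock: 21.77
position: [0.5063, 0.1374, 0.1987]
ee_rot: [-2.659, -1.672, 0.003]
force: [0.5, -0.8, -4.8]
width: 0.192
gripper_force: 35.0
clock: 22.68
position: [0.5092, 0.0063, 0.1994]
ee_rot: [-2.658, -1.674, 0.001]
force: [-0.3, -0.2, -4.0]
width: 0.195
gripper_force: 35.0
yawx 64.39900104078328 [-0.132  0.032  0.025] [-0.3 -0.2 -4. ] j7 -0.315 [0.5092 0.0063 0.1994] t 22.6833
units [-0.08  0.06  3.47]
scene speaker [([224.7, 213.5], 0.89), ([334.3, 222.4], 0.56), ([370.7, 188.9], 0.26)]
scene dock [([230.4, 239.3], 0.8), ([217.8, 208.5], 0.49), ([142.8, 223.9], 0.16)]
top speaker []
top dock [([304.1, 288.8], 0.8), ([312.8, 235.2], 0.53)]
expected base px [226.69310975 217.34902037] [314.03730615 232.44210816]
```

View pics/p6.png

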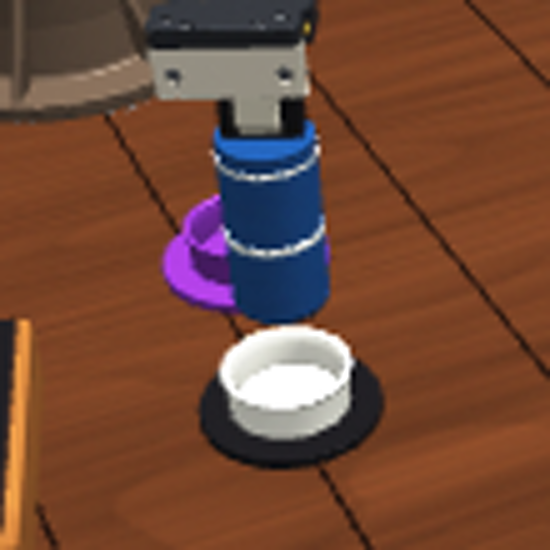

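The speaker hangs upright at crop (275,220), above the white collar at (287,385). I'll descend in stages and watch the force.

```bash
python3 -m handwheel '[[-0.08,0.06,0.5,0,0,0],[0,0,0.5,0,0,0],[0,0,0.5,0,0,0],[0,0,0.5,0,0,0],[0,0,0.2,0,0,0],[0,0,0,0,0,0],[0,0,0,0,0,0]]'
python3 -m handwheel '[[0,0,0.2,0,0,0],[0,0,0.2,0,0,0],[0,0,0.2,0,0,0],[0,0,0,0,0,0]]'
python3 q.py
```

```text
clock: 23.57
position: [0.5097, 0.0031, 0.1554]
ee_rot: [-2.659, -1.672, 0.001]
force: [-0.7, -0.3, -4.0]
width: 0.192
gripper_force: 35.0
clock: 23.9
position: [0.5095, 0.0033, 0.143]
ee_rot: [-2.659, -1.673, 0.001]
force: [0.7, -0.1, -4.0]
width: 0.195
gripper_force: 35.0
yawx 64.34886921678724 [-0.104  0.14  -0.003] [ 0.7 -0.1 -4. ] j7 -0.248 [0.5095 0.0033 0.143 ] t 23.9
```

The foot is already 11 mm below the rim with no contact. I'll take it down to the floor.

```bash
python3 -m handwheel '[[0,0,0.2,0,0,0],[0,0,0.2,0,0,0],[0,0,0.15,0,0,0],[0,0,0.1,0,0,0],[0,0,0,0,0,0],[0,0,0,0,0,0]]'
python3 q.py
```

```text
clock: 24.4
position: [0.5098, 0.0032, 0.1306]
ee_rot: [-2.659, -1.673, 0.0]
force: [0.6, 0.6, -4.7]
width: 0.195
gripper_force: 35.0
yawx 64.33707314472987 [-0.152  0.104  0.046] [ 0.6  0.6 -4.7] j7 -0.234 [0.5098 0.0032 0.1306] t 24.4
```

```bash
python3 -m handwheel '[[0,0,0.05,0,0,0],[0,0,0.05,0,0,0],[0,0,0,0,0,0]]'
python3 q.py
```

```text
clock: 24.65
position: [0.5104, 0.0031, 0.1296]
ee_rot: [2.659, 1.673, 0.002]
force: [-1.9, 0.4, 5.1]
width: 0.195
gripper_force: 35.0
yawx 64.3334198623301 [-0.061  0.862  0.039] [-1.9  0.4  5.1] j7 -0.231 [0.5104 0.0031 0.1296] t 24.65
```

The force changed from -4.7 to +5.1 N at z = 0.1296, so the speaker is on the collar floor (expected 0.1297). I'll release it and rise straight up.

```bash
python3 -m handwheel '[[0,0,0,0,0,0],[0,0,0,0,0,0],[0,0,0,0,0,0],[0,0,0,0,0,0],[0,0,0,0,0,0],[0,0,0,0,0,0],[0,0,0,0,0,0],[0,0,0,0,0,0]]' 0.8
python3 -m handwheel '[[0,0,-0.3,0,0,0],[0,0,-0.6,0,0,0],[0,0,-1,0,0,0],[0,0,-1,0,0,0],[0,0,-1,0,0,0],[0,0,-1,0,0,0],[0,0,-1,0,0,0],[0,0,-1,0,0,0]]'
python3 -m handwheel '[[0,0,-1,0,0,0],[0,0,-1,0,0,0],[0,0,-0.5,0,0,0],[0,0,0,0,0,0],[0,0,0,0,0,0]]'
python3 - <<'E'
from h import *
a=cam('scene'); b=cam('top')
for l in ('speaker','remote','coasters','mug','volume_grip'):
    print(l,[(np.round(onz(d,*(np.array(x['point'])*[560,420]),.01 if l=='speaker' else 0)[:2],3).tolist(),d['n'],round(x['score'],2)) for d in (a,b) for x in place_of(l,d['n'])])
c1=cv2.resize(a['image'][150:290,90:370],(800,400),interpolation=cv2.INTER_CUBIC)
cv2.imwrite('pics/p7.png',c1[:,:,::-1])
E
```

```text
clock: 25.32
position: [0.5099, 0.0032, 0.1287]
ee_rot: [2.659, 1.673, 0.0]
force: [-0.0, 0.3, -0.4]
width: 0.722
gripper_force: 0.0
clock: 25.98
position: [0.5097, 0.003, 0.2682]
ee_rot: [2.659, 1.672, 0.0]
force: [0.0, -0.7, -0.2]
width: 0.798
gripper_force: 0.0
clock: 26.4
position: [0.5099, 0.0033, 0.3166]
ee_rot: [-2.659, -1.673, -0.001]
force: [0.4, 0.6, -0.3]
width: 0.797
gripper_force: 0.0
speaker [([0.513, 0.001], 'scene', 0.95), ([0.593, 0.339], 'scene', 0.72), ([0.583, 0.334], 'top', 0.79)]
remote [([0.788, 0.119], 'scene', 0.76), ([0.791, 0.124], 'top', 0.71)]
coasters [([0.807, -0.173], 'scene', 0.59), ([0.785, -0.173], 'top', 0.79)]
mug [([0.475, 0.532], 'scene', 0.87), ([0.471, 0.547], 'top', 0.65)]
volume_grip [([0.489, -0.243], 'top', 0.46)]
```

View pics/p7.png

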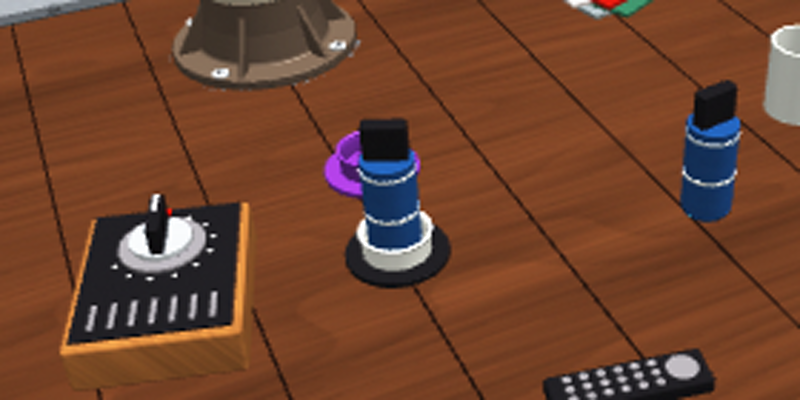

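The speaker stands upright in the white collar at crop (390,200). The knob points at the red mark at (158,215), and the bystanders have not moved.

```bash
python3 -c "
from cell import *; print(sign_off())"
```

```text
the job is handed in; nothing more can be done
None
```

The job is handed in at about 26 s: the volume knob was turned to its off stop first, then the blue speaker was seated upright in the white dock collar, and the remote, coasters and mug stayed where they were.

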